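# Show the pendant's maker's mark to the bench microscope with the inspection mirror

## Task

The pendant in the third hand has its maker's mark on its back, turned down and away from the microscope camera that looks straight down beside it. Lift the inspection mirror off the free-spinning soldering turntable by its handle and hold it with the glass at the camera's focus, angled so that the camera sees the mark reflected near the middle of the glass; finish while still holding it there, steady and in mid-air. Do not knock the microscope stand or the pendant, and leave everything else as it lies (what shares the turntable may ride round with it but must stay on it).

Things in the scene. Friction and masses are not known exactly. Their poses are not given: they have to be found in the camera images.
- mirror: Inspection mirror, 55 to 90 g, loose, lying upright on the turntable plate near its middle: flat-sided black handle 100 x 16 x 20 mm, bent wire neck, raised tilted round head 48 mm across. Origin: centre of the handle's underside; x along the handle towards the head, z up as it lies. Grip the handle across its 16 mm near the middle (it balances about 22 mm ahead of the origin).
- glass (a point): Centre of the reflecting face (clear radius 22 mm), at (95, 0, 34) mm in the mirror's frame. Its z axis points out of the reflecting side: forward along the handle and 40 degrees up from it. Its y is the mirror's y; its x runs forward and down in the plane of the glass.
- station: Fixed microscope stand. Grey plate 240 x 200 x 12 mm; origin: centre of its underside, z up, -x its open front towards the robot. In mm here: focus (-30,0,120), lens (-30,0,240), mark (39,0,160), aim (12,0,192); column (98,78) 380 tall, boom at 325, barrel and nose 44 wide over the focus; third hand at (88,-62) 185 tall, its tweezers holding a silver pendant 36 across. Clear in front of the focus.
- lens (a point): Centre of the microscope camera's lens, at (-30, 0, 240) mm in the station's frame. The camera looks straight down from here.
- focus (a point): The camera's focus and centre of view, 120 mm straight below the lens: where the centre of the mirror's glass belongs. Bring the mirror in from the station's front with its handle trailing to the station's -x; with the glass right the handle then rises 20 degrees towards the head (glass normal 60 degrees above level).
- mark (a point): The maker's mark, a dark oblong 5 x 12 mm at the centre of the pendant's back, 80 mm from the focus. Its z axis points out of the pendant's back, at the focus (to the station's -x and 30 degrees down).
- aim (a point): Point in the air on the straight line from mark to lens, 83 mm from the focus, midway in direction between lens and mark as seen from there (60 degrees above level, to the station's +x). With the glass at the focus, the mark is seen reflected at the spot of the glass squarely below this point, so the glass must face it squarely.
- turntable: Soldering turntable: a fixed steel foot with a round, pale plate 202 mm across that spins freely about the vertical through the origin. Origin: centre of the foot's underside, on the bench. The plate's flat top is 45 mm above it.
- charcoal: Loose charcoal block, 30 x 44 x 20 mm, on the turntable's plate beside the mirror's handle, at least 35 mm clear of the handle's centre line. Origin: centre of its underside. It must stay on the turntable.
- loupe: Loose hand loupe, flat, 12 mm high and 137 mm long, on the bench in front: not to be moved.
- jar: Loose lidded glass jar, 52 mm across and 55 mm tall, between station and turntable: not to be moved.
- bangle: Loose brass bangle lying flat, 66 mm across and 9 mm high, between station and turntable: not to be moved.
- tin: Loose round aluminium tin, 53 mm across and 22 mm high, between station and turntable: not to be moved.
- hammer: Loose chasing hammer 230 mm long lying at the left: not to be moved.
- pliers: Loose pliers about 130 mm long lying at the right, 12 mm high: not to be moved.

How it is judged (in metres and radians):
On the way, in this order (a step that is already met when the one before it is completed fails the run):
1. the mirror is lifted clear of the turntable in the gripper (height (world z) of mirror above 0.055 m and contact force between mirror and turntable below 0.05 N and contact force between the fingers and mirror above 1 N), for 0.2 s.
2. the mark's reflection is in the camera's view (distance between glass and focus below 0.018 m and x of aim in the frame of glass between -0.012 and 0.012 m and y of aim in the frame of glass between -0.012 and 0.012 m and z of aim in the frame of glass above 0.05 m), for 0.4 s.
At the end, for the whole second after the job is handed in: The mirror is held still in the fingers, touching neither station nor turntable; glass centre within 18 mm of the focus, reflecting side to the aim point, which lies within 12 mm of the glass's normal line along both its x and y (about 8 degrees); the charcoal block is still on the turntable (all of step 2 and linear speed of mirror below 0.02 m/s and angular speed of mirror below 0.15 rad/s and contact force between the fingers and mirror above 1 N and contact force between mirror and station below 0.1 N and contact force between mirror and turntable below 0.1 N and height (world z) of mirror above 0.02 m and height (world z) of charcoal above 0.04 m); the arm keeps its last pose, push and grip.
It fails at once if the mirror or the robot knocks the station (over 3 N) (contact force between any of mirror, the fingers, the arm and station above 3 N).
It fails at once if a bystander on the bench is moved by more than 20 mm (distance of any of loupe, jar, bangle, tin, hammer, pliers from where it was at the start of the episode above 0.02 m).
It fails at once if the charcoal block falls off the turntable (height (world z) of charcoal below 0.035 m).
It also fails if it takes over 43 s, if anything falls off the work surface, if the arm or the gripper's body presses on something with over 40 N, if the wrist force passes 120 N, or if a joint passes its speed limit or range.

## Robot

A 6-joint arm with a two-finger parallel gripper is mounted at the origin on the work surface. World frame = base frame: x ahead of the robot, y to its left, z up, the work surface at z = 0. Lengths are in m, angles in degrees, forces in N, time in s.
With the tool pointing down it reaches from about 0.375 to 0.9 m from the base axis. Payload 3.1 kg.
Tool frame: the origin (TCP) lies on the centre line of the jaws, within the pads' length; the fingertips stand finger_overhang ahead of it and the grasp point (between the pads) lies 5 mm behind it (finger_overhang is the distance from the TCP to the fingertips, in m); z points along the fingers, y is the line along which they close (so a half turn about z gives the same grasp; the last joint's range is limited). The gripper opens to 87 mm and grips with 3 to 60 N. Pads are 19 mm wide; open, the fingers measure 117 mm over their backs; the gripper's body (75 mm by 190 mm) begins 51 mm behind the grasp point.
Start: joints at [-80.3, 30.224, 82.088, -0, 67.689, -10.227], TCP at [0.213, -0.588, 0.237] pointing down, gripper open.
Joint ranges: [-176.69, 176.69], [-43.24, 126.21], [12.49, 139.97], [-82, 262], [0, 151.66], [-163.58, 163.58]. Speed limits (degrees/s): [159.86, 159.86, 180, 180, 180, 180].

## Interface

Orientations are given as a 3x3 rotation matrix whose columns are the frame's x, y, z axes.
In Python, from rig import read_state, capture, calibration, hand_in, finger_overhang gives the robot as it stands.
- The arm moves only by the tool send_rows, never from a script. Its argument "plan" is a list of rows, each a list of 5 numbers: the closure in counts, from 0 (fully open) to 255 (shut), then the shift along the tool's x, y, z in m, then the turn about the tool's z in rad. A call has 1 to 20 rows; each row shifts and turns the commanded pose from where the row before left it, along the tool's axes as they then stand; what a row does not reach is not made up. A row lasts 1/12 s, in which the tool goes at most 41.7 mm and 7.16 degrees, less where a joint would pass 70% of its speed; a pose out of reach is approached as far as the arm can. A call is refused whole if a number of a shift passes 0.0417 or a number of a turn 0.125, either way. A call with a gripper value outside its range is refused whole. The fingers move at their own pace and stop on an object; the grip force is fixed at half the most. Time passes only in rows, so rows that do not move let the fingers close. It gives the time, the measured TCP pose, the force, the opening and the grip force at its end, in the units of the state.
- read_state(): the state, without advancing time (a new reading comes with each control period).
- capture(name): name is "scene" or "top" or "wrist"; returns (picture, depth): 384x512x3 uint8, blue, green, red; 384x512 float32, m along the optical axis (not along the pixel's ray), 0 where there is no reading.
- calibration(name): a dict with "fx", "fy", "cx", "cy" (pixels), "xyz" and "rotation" of the camera in the world. Camera axes: x right, y down, z forward; pixel columns grow to the right and rows downward; lengths in m; the calibration is good to about 2 mm. A picture is of the moment at which its call begins: read the wrist's pose just before it. calibration takes no time and is no camera call; for the wrist camera it gives the pose at the moment of the call.
- hand_in(): hands the job in; it is judged then, once.
The state is a dict: "time_s": time; "joint_positions": joint angles; "qvel": joint speeds; "tau": joint torques, N m; "position": TCP position; "tcp_rot": TCP orientation; "force": force on the tool from outside, world axes, zero at the start; "moment": the same for the moment, N m; "opening": opening from 0.0 (shut) to 1.0 (fully open); "grasp_force": force on a finger pad.
Only numpy, scipy, OpenCV 4.12 (cv2) and the standard library are available. Lean on these libraries where they do the work, as an engineer would, in place of code of your own. Each camera call takes 0.05 s, during which the arm holds its last target. There are 200 camera calls.

## Working session

There is one attempt and no reset: what is moved stays moved. The work goes in short steps, Python scripts to look and compute and a tool call to move; the robot and the scene stay as the last step left them, time stands still between calls to the robot, and variables do not carry over. Pictures are saved under pics/ and viewed, at most 10 in all, crops included, and the job is handed in when it is done.

Besides the shell and the picture viewer there is one more tool, called after "Call:" as name(argument=value, ...), one argument or row to a line, values as JSON. send_rows: Moves the arm, as the interface text tells. Its arguments: {"type":"object","properties":{"plan":{"type":"array","items":{"type":"array","items":{"type":"number"}}}},"required":["plan"]}

```bash
ls; mkdir -p pics
python3 - <<'E'
from rig import *
import cv2,numpy as np
print(finger_overhang, read_state())
for n in ("scene","top"):
    c=calibration(n);print(n,c)
    p,d=capture(n);cv2.imwrite(f"pics/{n}0.png",p);np.save(f"pics/{n}0.npy",d)
E
```

```text
pics
0.014 {'time_s': 0.0, 'joint_positions': array([-8.02994677e+01,  3.02795174e+01,  8.21557021e+01,  3.54037629e-04,
        6.76903443e+01, -1.02288409e+01]), 'qvel': array([ 0.1585467 , -0.00903306,  0.01816017, -0.09159616,  0.02281933,
        0.00252861]), 'tau': array([ 5.14502881e-04, -4.40036595e+01, -1.76591635e+01,  6.33126847e-02,
        5.82389056e-02, -1.59529527e-04]), 'position': array([ 0.21293161, -0.58686224,  0.2355695 ]), 'tcp_rot': array([[ 9.40114378e-01,  3.40858950e-01, -3.63629616e-04],
       [ 3.40858916e-01, -9.40111977e-01,  2.16112851e-03],
       [ 3.94787439e-04, -2.15565438e-03, -9.99997599e-01]]), 'force': array([-0.12162711,  0.33878328, -0.74367252]), 'moment': array([ 0.02476932,  0.00259583, -0.04743066]), 'grasp_force': 0.0, 'opening': 0.9998808793653685}
scene {'fx': 351.7409738938867, 'fy': 351.7409738938867, 'cx': 252.44434817803327, 'cy': 189.05304953208363, 'xyz': array([ 1.11169704, -0.5443013 ,  0.99138483]), 'rotation': array([[ 0.68695764,  0.54445581, -0.48130767],
       [ 0.72651308, -0.49963216,  0.47174829],
       [ 0.01636931, -0.67374741, -0.73878039]])}
top {'fx': 384.83173223281653, 'fy': 384.83173223281653, 'cx': 259.9773342836504, 'cy': 191.3436677534967, 'xyz': array([ 0.49616996, -0.01154934,  1.32090753]), 'rotation': array([[ 5.84187903e-04, -9.98776526e-01,  4.94480567e-02],
       [-9.99925185e-01,  2.07346256e-05,  1.22320976e-02],
       [-1.22181572e-02, -4.94515031e-02, -9.98701790e-01]])}
```

View pics/top0.png

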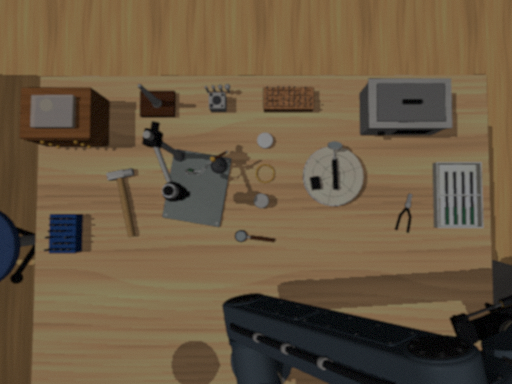

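View pics/scene0.png

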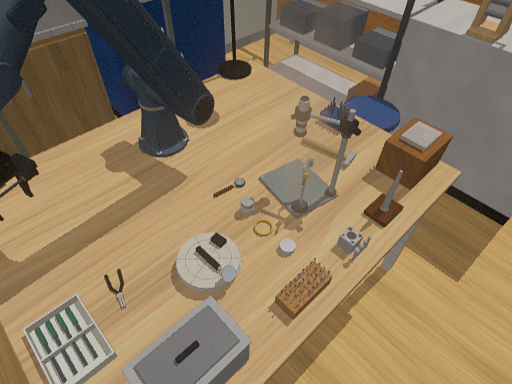

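The top view shows the station plate near (195,188), the turntable near (333,177) with its handle near (335,175) and head near (335,147), and the charcoal at (316,183). I'll enlarge both.

Run:
```python
import cv2,numpy as np
p=cv2.imread("pics/top0.png")
a=cv2.resize(p[115:235,130:230],None,fx=4,fy=4,interpolation=cv2.INTER_CUBIC)
b=cv2.resize(p[130:220,290:380],(400,400),interpolation=cv2.INTER_CUBIC)
b=cv2.copyMakeBorder(b,0,80,0,0,cv2.BORDER_CONSTANT)
cv2.imwrite("pics/c1.png",np.hstack([a,b]))
```

```text
(no output)
```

View pics/c1.png

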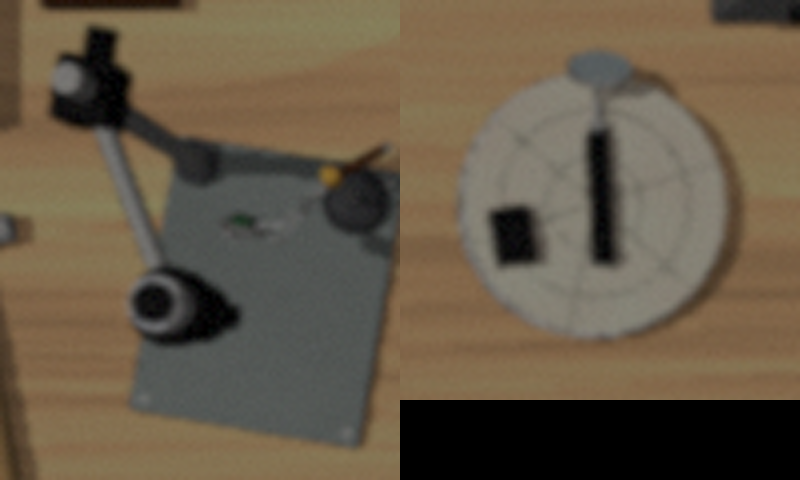

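The plate's front corners are at about (162.5,216.8) and (220.3,226.3) in the full picture, and its back right corner at (230,158). The handle runs from (334.8,158.8) to (335.9,189.4). The head is towards +x and the charcoal is on the +y side.

```bash
cat > h.py <<'E'
import numpy as np,cv2
from rig import *
def at(c,u,v,z):
    r=c["rotation"]@np.array([(u-c["cx"])/c["fx"],(v-c["cy"])/c["fy"],1]);o=np.array(c["xyz"])
    return o+r*(z-o[2])/r[2]
def cloud(c,d):
    v,u=np.mgrid[:384,:512]
    P=np.stack([(u-c["cx"])/c["fx"]*d,(v-c["cy"])/c["fy"]*d,d],-1)
    return P@c["rotation"].T+c["xyz"]
E
python3 - <<'E'
from h import *
np.set_printoptions(precision=4,suppress=True)
c=calibration("top");d=np.load("pics/top0.npy");W=cloud(c,d);p=cv2.imread("pics/top0.png")
fl,fr,br=[at(c,u,v,.012)[:2] for u,v in((162.5,216.75),(220.25,226.25),(230,158))]
print("corners",fl,fr,br,np.linalg.norm(fl-fr),np.linalg.norm(br-fr),
 "yaw", np.degrees(np.arctan2(*(br-fr)[::-1])),np.degrees(np.arctan2(*(fl-fr)[::-1]))-90,"ctr",(fl+br)/2)
m=np.zeros(d.shape,bool);m[150:232,155:236]=1
m&=(W[...,2]>.007)&(W[...,2]<.018)
print("plate",m.sum(),cv2.minAreaRect(W[m][:,:2].astype(np.float32)*1000))
a,b=at(c,334.8,158.8,.065),at(c,335.9,189.4,.065)
print("handle",a,b,np.linalg.norm(a-b),(a+b)/2,np.degrees(np.arctan2(*(a-b)[1::-1])))
m=np.zeros(d.shape,bool);m[155:192,327:343]=1
m&=(p.max(2)<70)&(W[...,2]>.055)
print(m.sum(),W[m].mean(0),W[m].std(0),cv2.minAreaRect(W[m][:,:2].astype(np.float32)*1000))
print("chz",at(c,290+115/4.444,130+236/4.444,.065))
m=np.zeros(d.shape,bool);m[145:208,300:366]=1;m&=(W[...,2]>.04)&(W[...,2]<.05)
print("table",cv2.minEnclosingCircle(W[m][:,:2].astype(np.float32)*1000),np.median(W[m][:,2]))
E
```

```text
corners [0.4744 0.3364] [0.4423 0.1393] [0.6753 0.1072] 0.1996752799251773 0.23513825217602027 yaw -7.845784021598791 -9.230511274460753 ctr [0.5748 0.2218]
plate 3088 ((562.8462524414062, 215.89134216308594), (244.35488891601562, 275.7322998046875), 87.22954559326172)
handle [ 0.665  -0.2411  0.065 ] [ 0.5647 -0.2437  0.065 ] 0.10035849470821985 [ 0.6149 -0.2424  0.065 ] 1.5272016471290502
142 [ 0.6139 -0.2386  0.0736] [0.03   0.0197 0.1051] ((547.2806396484375, -151.40650939941406), (84.447265625, 285.5836181640625), 36.547760009765625)
chz [ 0.5853 -0.1787  0.065 ]
table ((612.8301391601562, -237.52146911621094), 97.95421600341797) 0.04494734259962596
```

```bash
cat >> h.py <<'E'
def go(target,yaw,turned=False):
    "shift in tool axes (after turning to yaw) to bring TCP to target"
    s=read_state();R=s["tcp_rot"];y0=np.arctan2(R[1,0],R[0,0]);yw=np.radians(yaw)
    turn=(y0-yw+np.pi)%(2*np.pi)-np.pi
    Rn=np.array([[np.cos(yw),np.sin(yw),0],[np.sin(yw),-np.cos(yw),0],[0,0,-1]])
    print("turn rad",round(turn,4),"shift after turn",np.round(Rn.T@(np.array(target)-s["position"]),4),"pos",np.round(s["position"],4),"tilt",np.round(R[:,2],4))
E
python3 - <<'E'
from h import *
s=read_state();c=calibration("wrist")
print(s["tcp_rot"].T@(c["xyz"]-s["position"]),s["tcp_rot"].T@c["rotation"],c["fx"],c["cx"],c["cy"])
go([.600,-.2428,.20],1.5);go([.600,-.2428,.20],181.5)
E
```

```text
[ 0.07247568 -0.00027453 -0.14712527] [[ 7.27421627e-04 -9.63980138e-01 -2.65973240e-01]
 [ 9.99999701e-01  7.71386741e-04 -6.08335211e-05]
 [ 2.63810537e-04 -2.65973116e-01  9.63980411e-01]] 324.8015042403947 265.4944674564886 200.17119628717631
turn rad 0.3216 shift after turn [ 0.3959 -0.3339  0.0357] pos [ 0.2129 -0.5869  0.2357] tilt [-4.e-04  2.e-03 -1.e+00]
turn rad -2.82 shift after turn [-0.3959  0.3339  0.0357] pos [ 0.2129 -0.5869  0.2357] tilt [-4.e-04  2.e-03 -1.e+00]
```

Call:
send_rows(
  plan=[
    [138,0,0,0,-0.12],
    [138,0,0,0,-0.12],
    [138,0,0,0,-0.12],
    [138,0,0,0,-0.12],
    [138,0,0,0,-0.12],
    [138,0,0,0,-0.12],
    [138,0,0,0,-0.12],
    [138,0,0,0,-0.12],
    [138,0,0,0,-0.12],
    [138,0,0,0,-0.12],
    [138,0,0,0,-0.12],
    [138,0,0,0,-0.12],
    [138,0,0,0,-0.12],
    [138,0,0,0,-0.12],
    [138,0,0,0,-0.12],
    [138,0,0,0,-0.12],
    [138,0,0,0,-0.12],
    [138,0,0,0,-0.12],
    [138,0,0,0,-0.12],
    [138,0,0,0,-0.12],
  ],
)

```text
time_s: 1.77
position: [0.213, -0.5871, 0.236]
tcp_rot: [[-0.926, 0.378, -0.0], [0.378, 0.926, 0.001], [0.001, 0.001, -1.0]]
force: [-0.3, -0.0, -0.5]
opening: 0.46
grasp_force: 0.0
```

Call:
send_rows(
  plan=[
    [138,0,0,0,-0.12],
    [138,0,0,0,-0.12],
    [138,0,0,0,-0.12],
    [138,0,0,0,-0.06],
    [138,-0.015,0.012,0,0],
    [138,-0.027,0.023,0.001,0],
    [138,-0.03,0.025,0.003,0],
    [138,-0.03,0.025,0.003,0],
    [138,-0.03,0.025,0.003,0],
    [138,-0.03,0.025,0.003,0],
    [138,-0.03,0.025,0.003,0],
    [138,-0.03,0.025,0.003,0],
    [138,-0.03,0.025,0.003,0],
    [138,-0.03,0.025,0.003,0],
    [138,-0.03,0.025,0.003,0],
    [138,-0.03,0.025,0.003,0],
    [138,-0.025,0.022,0.002,0],
    [138,-0.015,0.013,0.001,0],
    [138,-0.01,0.01,0,0],
    [138,0,0,0,0],
  ],
)

```text
time_s: 3.43
position: [0.6433, -0.2586, 0.1781]
tcp_rot: [[-0.999, 0.024, -0.045], [0.024, 1.0, -0.011], [0.045, -0.012, -0.999]]
force: [-0.2, -0.1, 0.3]
opening: 0.459
grasp_force: 0.0
```

Run:
```python
from h import *
go([.600,-.2428,.12],181.5)
p,d=capture("wrist");cv2.imwrite("pics/w1.png",p);np.save("pics/w1.npy",d)
import pickle;pickle.dump(calibration("wrist"),open("pics/w1.pkl","wb"))
print(read_state()["time_s"],read_state()["opening"])
```

```text
turn rad -0.0506 shift after turn [0.0428 0.0169 0.0581] pos [ 0.6433 -0.2586  0.1781] tilt [-0.0452 -0.011  -0.9989]
3.4833 0.45883572491986463
```

View pics/w1.png

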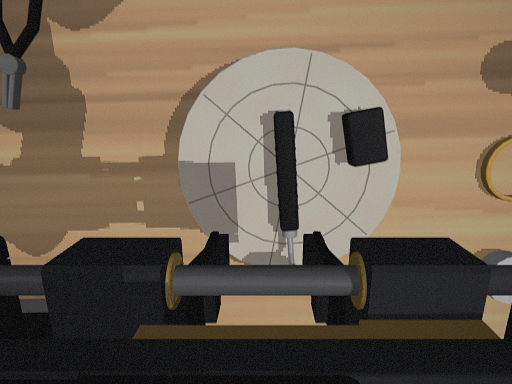

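The wrist view shows the handle from (284,112) at the tail to (288,230) at the front, slightly left of the finger gap. The charcoal is at (365,137). The measured pose overshot with a tilt, so I'll let it settle and read it again.

Call:
send_rows(
  plan=[
    [138,0,0,0,0],
    [138,0,0,0,0],
    [138,0,0,0,0],
  ],
)

```text
time_s: 3.73
position: [0.6406, -0.2627, 0.1793]
tcp_rot: [[-0.999, 0.029, -0.045], [0.03, 0.999, -0.012], [0.045, -0.014, -0.999]]
force: [0.0, -0.5, 0.4]
opening: 0.461
grasp_force: 0.0
```

Run:
```python
from h import *
s=read_state();print(s["joint_positions"],s["qvel"],s["force"]);go([.600,-.2428,.12],181.5)
```

```text
[ -30.69904336   39.81026039   72.72174961   -2.06221663   69.36033336
 -118.2392065 ] [ 0.02478404 -0.0188495  -0.1285896   0.14432765 -0.01493657  0.20750945] [ 0.03536389 -0.54075472  0.40801064]
turn rad -0.0562 shift after turn [0.0401 0.021  0.0593] pos [ 0.6406 -0.2627  0.1793] tilt [-0.0454 -0.0122 -0.9989]
```

Run:
```python
from h import *;import pickle
c=pickle.load(open("pics/w1.pkl","rb"))
a,b=at(c,288.5,232,.063),at(c,284,111,.065);print(a,b,np.linalg.norm(a-b),(a+b)/2,np.degrees(np.arctan2(*(a-b)[1::-1])))
print(at(c,365,137,.065), at(c,344,140,.065))
```

```text
[ 0.66443044 -0.2422497   0.063     ] [ 0.56427942 -0.24502452  0.065     ] 0.10020941658918 [ 0.61435493 -0.24363711  0.064     ] 1.5870511554674194
[ 0.58581191 -0.18097974  0.065     ] [ 0.58776337 -0.19753756  0.065     ]
```

Call:
send_rows(
  plan=[
    [138,0,0,0,-0.056],
    [138,0.01,0.005,0.01,0],
    [138,0.01,0.005,0.01,0],
    [138,0.01,0.005,0.01,0],
    [138,0.01,0.005,0.01,0],
    [138,0,0,0,0],
    [138,0,0,0,0],
  ],
)

```text
time_s: 4.32
position: [0.5986, -0.2435, 0.1407]
tcp_rot: [[-0.999, -0.027, -0.046], [-0.027, 1.0, -0.012], [0.046, -0.01, -0.999]]
force: [0.1, -0.5, -0.0]
opening: 0.459
grasp_force: 0.0
```

Run:
```python
from h import *
go([.600,-.2428,.061],181.5)
```

```text
turn rad 0.0007 shift after turn [-0.0014  0.0007  0.0797] pos [ 0.5986 -0.2435  0.1407] tilt [-0.0458 -0.0117 -0.9989]
```

Call:
send_rows(
  plan=[
    [138,-0.002,0,0.01,0],
    [138,0,0,0.01,0],
    [138,0,0,0.01,0],
    [138,0,0,0.01,0],
    [138,0,0,0.01,0],
    [138,0,0,0.01,0],
    [138,0,0,0.01,0],
    [138,0,0,0.009,0],
    [138,0,0,0,0],
    [138,0,0,0,0],
  ],
)

```text
time_s: 5.15
position: [0.5978, -0.2437, 0.0609]
tcp_rot: [[-0.999, -0.029, -0.046], [-0.028, 1.0, -0.012], [0.046, -0.01, -0.999]]
force: [1.3, 0.1, 0.4]
opening: 0.461
grasp_force: 0.0
```

Call:
send_rows(
  plan=[
    [160,0,0,0,0],
    [180,0,0,0,0],
    [200,0,0,0,0],
    [220,0,0,0,0],
    [255,0,0,0,0],
    [255,0,0,0,0],
    [255,0,0,0,0],
    [255,0,0,0,0],
    [255,0,0,0,0],
  ],
)

```text
time_s: 5.9
position: [0.5979, -0.2437, 0.0617]
tcp_rot: [[-0.999, -0.029, -0.045], [-0.028, 1.0, -0.012], [0.045, -0.011, -0.999]]
force: [-1.5, -0.7, 1.5]
opening: 0.179
grasp_force: 29.8
```

Call:
send_rows(
  plan=[
    [255,0,0,-0.003,0],
    [255,0,0,-0.006,0],
    [255,0,0,-0.008,0],
    [255,0,0,-0.008,0],
    [255,0,0,-0.005,0],
    [255,0,0,0,0],
    [255,0,0,0,0],
    [255,0,0,0,0],
  ],
)

```text
time_s: 6.57
position: [0.5991, -0.2432, 0.0916]
tcp_rot: [[-0.999, -0.029, -0.045], [-0.028, 1.0, -0.012], [0.046, -0.011, -0.999]]
force: [-0.2, 0.5, 0.4]
opening: 0.182
grasp_force: 29.8
```

Run:
```python
from h import *
s=read_state();print(s["force"],s["grasp_force"],s["moment"]);go([.476,-.247,.092],181.5)
p,d=capture("wrist");cv2.imwrite("pics/w2.png",p)
import pickle;pickle.dump(calibration("wrist"),open("pics/w2.pkl","wb"))
```

```text
[-0.17732866  0.50676345  0.40714873] 29.83757257461548 [ 0.15950863 -0.13785605 -0.03254052]
turn rad 0.0021 shift after turn [ 0.1231 -0.0005 -0.0004] pos [ 0.5991 -0.2432  0.0916] tilt [-0.0452 -0.012  -0.9989]
```

View pics/w2.png

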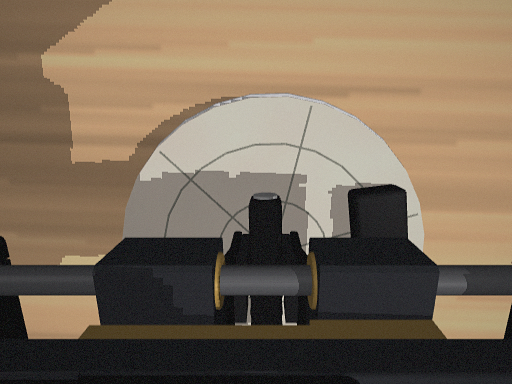

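Call:
send_rows(
  plan=[
    [255,0.005,0,0,0],
    [255,0.01,0,0,0],
    [255,0.013,0,0,0],
    [255,0.013,0,0,0],
    [255,0.013,0,0,0],
    [255,0.013,0,0,0],
    [255,0.013,0,0,0],
    [255,0.013,0,0,0],
    [255,0.013,0,0,0],
    [255,0.01,0,0,0],
    [255,0.005,0,0,0],
    [255,0,0,0,0],
    [255,0,0,0,0],
  ],
)

```text
time_s: 7.7
position: [0.4787, -0.2471, 0.0972]
tcp_rot: [[-0.999, -0.028, -0.044], [-0.028, 1.0, -0.012], [0.045, -0.011, -0.999]]
force: [0.3, -0.3, -0.6]
opening: 0.184
grasp_force: 29.8
```

Run:
```python
from h import *
s=read_state();print(s["time_s"],s["joint_positions"]);go([.478,-.247,.062],181.5)
p,d=capture("scene")
cv2.imwrite("pics/s2.png",cv2.resize(p[200:310,130:280],None,fx=5,fy=5,interpolation=cv2.INTER_CUBIC))
```

```text
7.7 [ -38.01921861   36.13501301   99.79041585   -2.96926759   45.67856057
 -127.51915855]
turn rad 0.0016 shift after turn [0.0007 0.0001 0.0352] pos [ 0.4787 -0.2471  0.0972] tilt [-0.0443 -0.0124 -0.9989]
```

View pics/s2.png

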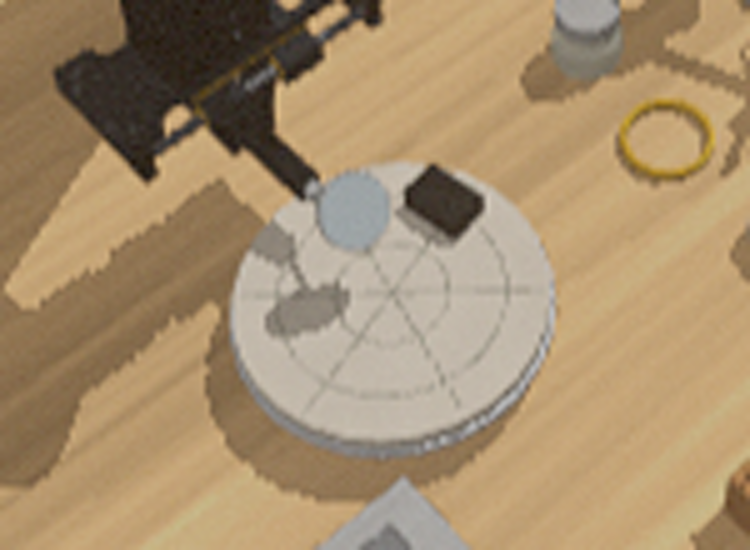

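The scene crop shows the mirror held level. The glass centre is at crop (352,210), the handle front is just over the rim, and the charcoal is clear. Next I'll press the handle front on the rim to pivot the mirror nose-up in the fingers.

Call:
send_rows(
  plan=[
    [255,0,0,0.006,0],
    [255,0,0,0.01,0],
    [255,0,0,0.008,0],
    [255,0,0,0.005,0],
    [255,0,0,0.003,0],
    [255,0,0,0,0],
    [255,0,0,0.002,0],
    [255,0,0,0.002,0],
    [255,0,0,0.002,0],
    [255,0,0,0,0],
  ],
)

```text
time_s: 8.58
position: [0.4768, -0.2476, 0.0599]
tcp_rot: [[-0.999, -0.029, -0.045], [-0.028, 1.0, -0.013], [0.045, -0.012, -0.999]]
force: [-1.8, 0.5, 5.9]
opening: 0.18
grasp_force: 30.0
```

Call:
send_rows(
  plan=[
    [255,0,0,0.002,0],
    [255,0,0,0.002,0],
    [255,0,0,0,0],
  ],
)

```text
time_s: 8.83
position: [0.4763, -0.2476, 0.0563]
tcp_rot: [[-0.999, -0.029, -0.045], [-0.028, 1.0, -0.013], [0.045, -0.012, -0.999]]
force: [-3.9, 1.0, 8.5]
opening: 0.178
grasp_force: 30.0
```

```bash
cat >> h.py <<'E'
def mirror(tag,roi=None):
    "glass centre triangulated from blue-grey blob is done by eye; here: cloud fit of scene depth"
E
python3 - <<'E'
from h import *
s=read_state();print(s["time_s"],s["force"],s["moment"],s["position"],s["grasp_force"])
E
```

```text
8.8333 [-3.88951434  0.98965192  8.52167476] [ 0.11155563  0.11012412 -0.02449266] [ 0.47628136 -0.24761444  0.05630797] 30.003055930137634
```

Call:
send_rows(
  plan=[
    [255,0,0,0.002,0],
    [255,0,0,0.002,0],
    [255,0,0,0.002,0],
    [255,0,0,0.002,0],
    [255,0,0,0,0],
    [255,0,0,0,0],
  ],
)

```text
time_s: 9.33
position: [0.4759, -0.2477, 0.0484]
tcp_rot: [[-0.999, -0.029, -0.045], [-0.028, 1.0, -0.013], [0.045, -0.012, -0.999]]
force: [-3.0, 0.6, 7.0]
opening: 0.18
grasp_force: 30.0
```

Run:
```python
from h import *
s=read_state();print(s["time_s"],s["force"],s["position"],s["opening"])
p,d=capture("scene");cv2.imwrite("pics/s3f.png",p)
t,_=capture("top");cv2.imwrite("pics/t3f.png",t)
a=cv2.resize(p[210:270,160:240],(600,450)[:2],interpolation=cv2.INTER_CUBIC)[:, :400]
b=cv2.resize(t[140:210,310:355],(400,600),interpolation=cv2.INTER_CUBIC)
a=cv2.copyMakeBorder(a,0,150,0,0,cv2.BORDER_CONSTANT)
cv2.imwrite("pics/s3.png",np.hstack([a,b]))
```

```text
9.3333 [-3.00178013  0.56149473  7.01591725] [ 0.4759466  -0.24771679  0.04836479] 0.17981016714755757
```

View pics/s3.png

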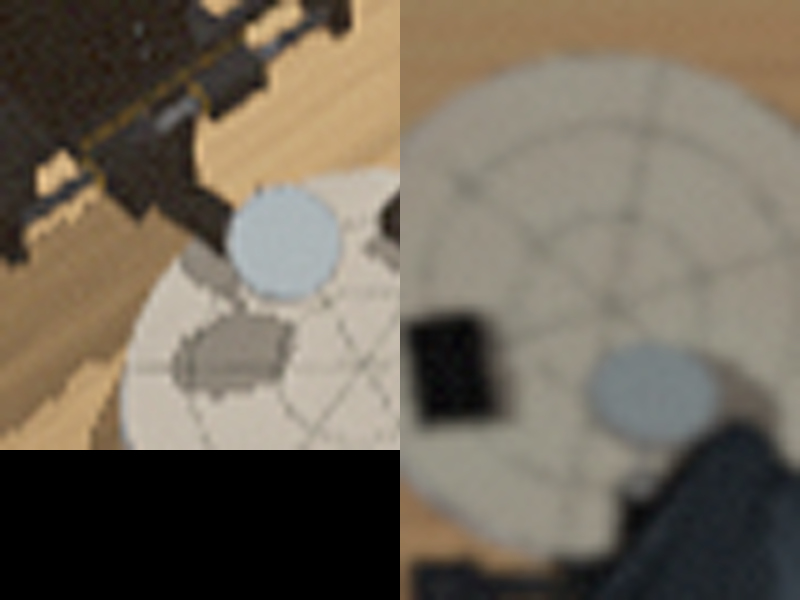

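```bash
cat >> h.py <<'E'
def tri(uvs,uvt):
    A=[];B=[]
    for n,(u,v) in (("scene",uvs),("top",uvt)):
        c=calibration(n);r=c["rotation"]@np.array([(u-c["cx"])/c["fx"],(v-c["cy"])/c["fy"],1]);r/=np.linalg.norm(r)
        M=np.eye(3)-np.outer(r,r);A.append(M);B.append(M@c["xyz"])
    x,res,*_=np.linalg.lstsq(np.vstack(A),np.hstack(B),rcond=None);return x,res
def ell(p,x0,x1,y0,y1):
    "bluish glass blob -> ellipse"
    h=p.astype(int);m=np.zeros(p.shape[:2],np.uint8);m[y0:y1,x0:x1]=(h[...,0]>h[...,2]+8)[y0:y1,x0:x1]&(h.max(2)>90)[y0:y1,x0:x1]
    m=cv2.morphologyEx(m,cv2.MORPH_OPEN,np.ones((2,2)))
    k=max(cv2.findContours(m,0,cv2.CHAIN_APPROX_NONE)[0],key=cv2.contourArea);return cv2.fitEllipse(k),cv2.contourArea(k)
E
python3 - <<'E'
from h import *
p,t=cv2.imread("pics/s3f.png"),cv2.imread("pics/t3f.png")
es,et=ell(p,185,212,228,254),ell(t,325,355,175,200);print(es,et)
g,r=tri(es[0][0],et[0][0]);print(g,r);g2,r=tri((197.87,242.27),(338.8,186.1));print(g2,r)
for th in (10,14,16,18,20,22): a=np.radians(th);print(th,.0445+.111*np.sin(a)+.024*np.cos(a),.4759+.1115*np.cos(a)-.024*np.sin(a))
E
```

```text
(((198.33468627929688, 242.4895782470703), (12.216944694519043, 13.02234172821045), 65.13066864013672), 116.0) (((340.2319641113281, 185.8450164794922), (6.362888813018799, 9.9808988571167), 119.7583236694336), 30.5)
[ 0.576589   -0.24755723  0.10097512] [3.50504844e-05]
[ 0.57461725 -0.24539693  0.0977468 ] [7.83244518e-06]
10 0.08741033379332225 0.5815385081968548
14 0.09464042784218703 0.5782818479853815
16 0.09816602719820655 0.5764653825575146
18 0.10162624276670285 0.5745263937019108
20 0.10501685880801102 0.5724672437778128
22 0.10833374437876912 0.5702904415422149
```

Call:
send_rows(
  plan=[
    [255,0,0,0.001,0],
    [255,0,0,0.001,0],
    [255,0,0,0,0],
    [255,0,0,-0.005,0],
    [255,0,0,-0.01,0],
    [255,0,0,-0.015,0],
    [255,0,0,-0.015,0],
    [255,0,0,-0.015,0],
    [255,0,0,-0.015,0],
    [255,0,0,-0.01,0],
    [255,0,0,-0.005,0],
    [255,0,0,0,0],
    [255,0,0,0,0],
  ],
)

```text
time_s: 10.52
position: [0.48, -0.2462, 0.135]
tcp_rot: [[-0.999, -0.029, -0.045], [-0.028, 1.0, -0.012], [0.045, -0.011, -0.999]]
force: [-1.2, -0.3, -0.6]
opening: 0.178
grasp_force: 30.0
```

Run:
```python
from h import *
s=read_state();print(s["time_s"],s["force"],s["position"],s["opening"])
p,d=capture("scene");cv2.imwrite("pics/s4f.png",p);np.save("pics/s4.npy",d)
t,dt=capture("top");cv2.imwrite("pics/t4f.png",t)
a=cv2.resize(p[190:260,160:230],(400,400),interpolation=cv2.INTER_CUBIC)
b=cv2.resize(t[150:220,315:365],(400,560),interpolation=cv2.INTER_CUBIC)
a=cv2.copyMakeBorder(a,0,160,0,0,cv2.BORDER_CONSTANT)
cv2.imwrite("pics/s4.png",np.hstack([a,b]))
```

```text
10.5167 [-1.23667159 -0.26811567 -0.57103573] [ 0.48000203 -0.2461846   0.13504796] 0.17781919149424558
```

View pics/s4.png

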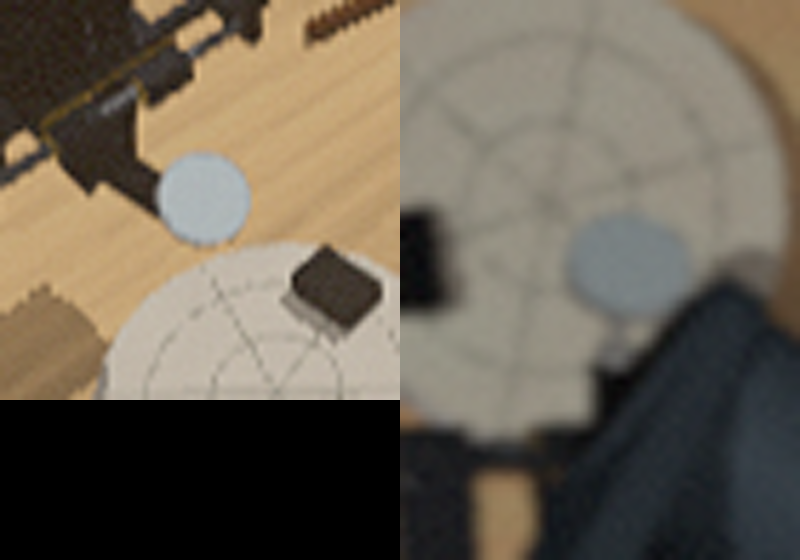

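Scene crop: the glass is centred at (204,199), full picture (195.7,224.8). Top crop: centred at (628,263), full picture (343.5,182.9). I'll fit the plane from depth and triangulate.

Run:
```python
from h import *
c=calibration("scene");W=cloud(c,np.load("pics/s4.npy"))
v,u=np.mgrid[:384,:512];m=np.hypot(u-195.7,v-224.8)<6.5
P=W[m];k=np.median(P,0);P=P[np.linalg.norm(P-k,axis=1)<.04]
k=P.mean(0);n=np.linalg.svd(P-k)[2][2];n*=np.sign(n[2])
print(len(P),k,n,"elev",np.degrees(np.arcsin(n[2])),"az",np.degrees(np.arctan2(n[1],n[0])),((P-k)@n).std())
g,r=tri((195.7,224.8),(343.5,182.9));print("tri",g,r)
s=read_state();print("rel TCP",g-s["position"],k-s["position"])
for th in (16,18,20,22): a=np.radians(th);print(th,-.0067+.1115*np.sin(a)+.024*np.cos(a),.1115*np.cos(a)-.024*np.sin(a))
```

```text
133 [ 0.58000779 -0.24334071  0.18893904] [0.49471778 0.05090658 0.86756143] elev 60.17648684038726 az 5.875071364265167 0.0018633458168005
tri [ 0.5777448  -0.2430926   0.18666334] [1.41269242e-06]
rel TCP [0.09817812 0.00282034 0.05234273] [0.10044111 0.00257223 0.05461842]
16 0.04710384587611506 0.10056538255751458
18 0.05058075126389032 0.09862639370191088
20 0.05398786887967387 0.09656724377781274
22 0.05732104767547709 0.09439044154221492
```

```bash
python3 - <<'E'
from h import *
c=calibration("top");cs=calibration("scene")
def pr(c,P):
    q=c["rotation"].T@(np.array(P)-c["xyz"]);return np.round([c["fx"]*q[0]/q[2]+c["cx"],c["fy"]*q[1]/q[2]+c["cy"]],1)
yaw=np.radians(-8.7);R=np.array([[np.cos(yaw),-np.sin(yaw),0],[np.sin(yaw),np.cos(yaw),0],[0,0,1]]);o=np.array([.577,.2197,0])
for n,q in dict(focus=(-30,0,120),barrel300=(-30,0,300),barrel380=(-30,0,380),mark=(39,0,160),col=(98,78,380),th=(88,-62,185)).items():
    P=o+R@(np.array(q)/1000);print(n,P.round(4),pr(c,P),pr(cs,P))
E
python3 - <<'E'
import cv2,numpy as np
a=cv2.imread("pics/scene0.png")[85:220,255:365]
cv2.imwrite("pics/c5.png",cv2.resize(a,None,fx=4.4,fy=4.4,interpolation=cv2.INTER_CUBIC))
E
```

```text
focus [0.5473 0.2242 0.12  ] [189.4 194. ] [295.5 160.4]
barrel300 [0.5473 0.2242 0.3   ] [176.2 191.1] [301.4 119.8]
barrel380 [0.5473 0.2242 0.38  ] [168.7 189.5] [304.5  98.6]
mark [0.6156 0.2138 0.16  ] [190.4 171. ] [309.5 163.3]
col [0.6857 0.282  0.38  ] [146.1 133.7] [352.5 110.8]
th [0.6546 0.1451 0.185 ] [212. 157.] [306.  173.6]
```

View pics/c5.png

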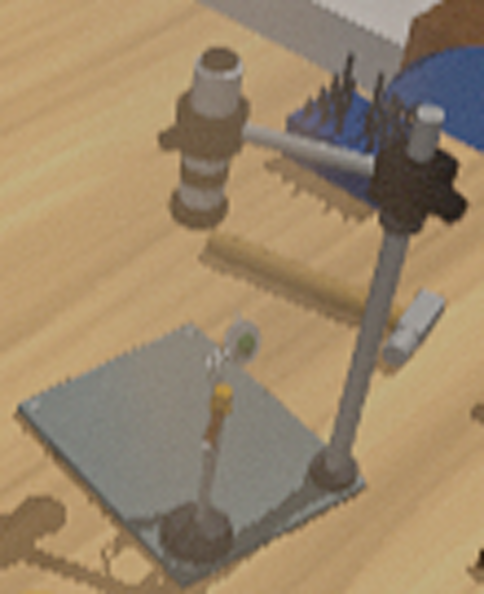

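Check: the pendant reads (310.2,162.5) against a predicted (309.5,163.3), and the column top and barrel match within 1 px. The station pose is therefore good: yaw -8.7°, focus (0.547,0.224,0.120). Now I'll carry the mirror over.

Call:
send_rows(
  plan=[
    [255,0,0,0,0.06],
    [255,0,0,0,0.06],
    [255,0,0,0,0.06],
    [255,0.003,0.008,0,0],
    [255,0.006,0.015,0,0],
    [255,0.008,0.02,0,0],
    [255,0.008,0.02,0,0],
    [255,0.008,0.02,0,0],
    [255,0.008,0.02,0,0],
    [255,0.008,0.02,0,0],
    [255,0.008,0.02,0,0],
    [255,0.008,0.02,0,0],
    [255,0.008,0.02,0,0],
    [255,0.008,0.02,0,0],
    [255,0.008,0.02,0,0],
    [255,0.006,0.015,0,0],
    [255,0.003,0.008,0,0],
    [255,0,0,0,0],
  ],
)

```text
time_s: 12.12
position: [0.4183, 0.0139, 0.1345]
tcp_rot: [[-0.988, 0.147, -0.048], [0.147, 0.989, -0.011], [0.045, -0.018, -0.999]]
force: [-0.2, -0.5, 0.4]
opening: 0.177
grasp_force: 30.0
```

Run:
```python
from h import *
go([.370,.2513,.125],171.3)
```

```text
turn rad 0.0038 shift after turn [0.0836 0.2274 0.0095] pos [0.4183 0.0139 0.1345] tilt [-0.0475 -0.0114 -0.9988]
```

Call:
send_rows(
  plan=[
    [255,0.003,0.008,0,0],
    [255,0.006,0.016,0.001,0],
    [255,0.007,0.02,0.001,0],
    [255,0.007,0.02,0.001,0],
    [255,0.007,0.02,0.001,0],
    [255,0.007,0.02,0.001,0],
    [255,0.007,0.02,0.001,0],
    [255,0.007,0.02,0.001,0],
    [255,0.007,0.02,0.001,0],
    [255,0.007,0.02,0.001,0],
    [255,0.007,0.02,0.001,0],
    [255,0.006,0.016,0.001,0],
    [255,0.003,0.008,0,0],
    [255,0,0,0,0],
    [255,0,0,0,0],
  ],
)

```text
time_s: 13.37
position: [0.3743, 0.2489, 0.1228]
tcp_rot: [[-0.988, 0.15, -0.045], [0.15, 0.989, -0.012], [0.043, -0.019, -0.999]]
force: [-0.4, -0.6, -0.8]
opening: 0.183
grasp_force: 30.0
```

Run:
```python
from h import *
s=read_state();print(s["time_s"]);go([.370,.2513,.0665],171.3);go([.4494,.2392,.0665],171.3)
```

```text
13.3667
turn rad 0.0008 shift after turn [0.0046 0.0017 0.0563] pos [0.3743 0.2489 0.1228] tilt [-0.0449 -0.0124 -0.9989]
turn rad 0.0008 shift after turn [-0.0757  0.0018  0.0563] pos [0.3743 0.2489 0.1228] tilt [-0.0449 -0.0124 -0.9989]
```

Call:
send_rows(
  plan=[
    [255,0,0.001,0.005,0],
    [255,0,0.001,0.01,0],
    [255,0,0,0.012,0],
    [255,0,0,0.012,0],
    [255,0,0,0.009,0],
    [255,0,0,0.005,0],
    [255,0,0,0,0],
    [255,0,0,0,0],
  ],
)

```text
time_s: 14.03
position: [0.3722, 0.2501, 0.0697]
tcp_rot: [[-0.987, 0.151, -0.046], [0.152, 0.988, -0.012], [0.043, -0.019, -0.999]]
force: [-0.8, -0.7, -0.9]
opening: 0.181
grasp_force: 30.0
```

Run:
```python
from h import *
s=read_state();print(s["time_s"]);go([.4494,.2392,.0665],171.3)
p,d=capture("scene");cv2.imwrite("pics/s6f.png",p);np.save("pics/s6.npy",d)
t,dt=capture("top");cv2.imwrite("pics/t6f.png",t)
a=cv2.resize(p[130:200,240:310],(400,400),interpolation=cv2.INTER_CUBIC)
b=cv2.resize(t[180:250,150:200],(400,560),interpolation=cv2.INTER_CUBIC)
a=cv2.copyMakeBorder(a,0,160,0,0,cv2.BORDER_CONSTANT)
cv2.imwrite("pics/s6.png",np.hstack([a,b]))
```

```text
14.0333
turn rad -0.0008 shift after turn [-0.078   0.0009  0.0032] pos [0.3722 0.2501 0.0697] tilt [-0.0456 -0.0122 -0.9989]
```

View pics/s6.png

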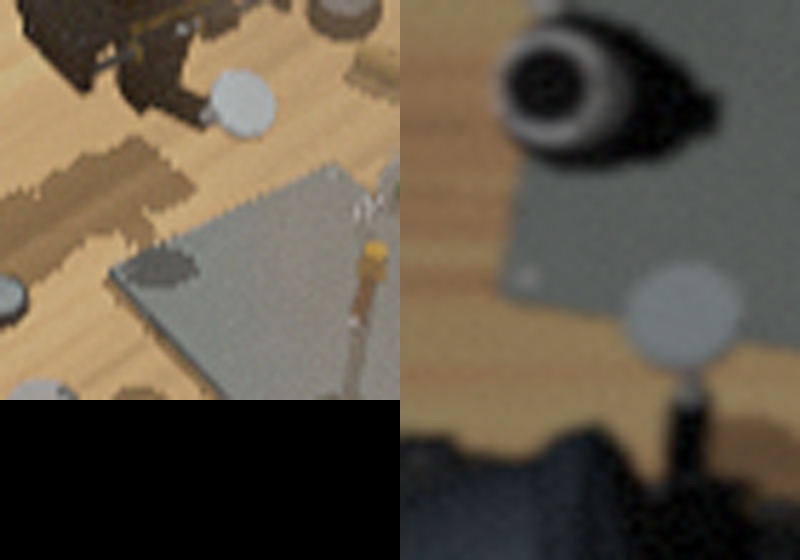

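In the scene crop the glass is at (243,104), full picture (282.5,148.2). In the top crop it is at (684,316), full picture (185.5,219.5). It is in front of the barrel, and the way in is clear.

```bash
cat >> h.py <<'E'
def check(uvs,uvt,dfile):
    W=cloud(calibration("scene"),np.load(dfile));v,u=np.mgrid[:384,:512];m=np.hypot(u-uvs[0],v-uvs[1])<4.5
    P=W[m];k=np.median(P,0);P=P[np.linalg.norm(P-k,axis=1)<.03]
    k=P.mean(0);n=np.linalg.svd(P-k)[2][2];n*=np.sign(n[2]);yaw=np.radians(-8.7)
    g,r=tri(uvs,uvt);f=np.array([.5473,.2242,.12]);A=f+np.array([.042*np.cos(yaw),.042*np.sin(yaw),.072])
    print(len(P),"elev",np.degrees(np.arcsin(n[2])),"az",np.degrees(np.arctan2(n[1],n[0])),"std",((P-k)@n).std())
    print("tri",g,r,"depthctr",k,"glass-TCP",g-read_state()["position"],"to focus",f-g)
    a=A-f;print("aim off normal if at focus",a-(a@n)*n)
E
python3 - <<'E'
from h import *
check((282.5,148.2),(185.5,219.5),"pics/s6.npy")
E
```

```text
61 elev 56.55006411453462 az 3.1168939101121764 std 0.0022766976390124565
tri [0.46871399 0.23661442 0.12030143] [4.65483252e-06] depthctr [0.47166633 0.23568092 0.12350935] glass-TCP [ 0.09621909 -0.0138456   0.05011104] to focus [ 0.07858601 -0.01241442 -0.00030143]
aim off normal if at focus [-0.00401977 -0.00883259  0.00296892]
```

Call:
send_rows(
  plan=[
    [255,-0.004,0,0,0],
    [255,-0.008,0,0,0],
    [255,-0.01,0,0,0],
    [255,-0.01,0,-0.001,0],
    [255,-0.01,0,0,0],
    [255,-0.01,0,-0.001,0],
    [255,-0.01,0,0,0],
    [255,-0.008,0,0,0],
    [255,-0.006,0,0,0],
    [255,-0.003,0,0,0],
    [255,0,0,0,0],
    [255,0,0,0,0],
    [255,0,0,0,0],
  ],
)

```text
time_s: 15.22
position: [0.4493, 0.2385, 0.0684]
tcp_rot: [[-0.988, 0.15, -0.046], [0.151, 0.988, -0.012], [0.044, -0.019, -0.999]]
force: [-0.0, -0.5, -0.7]
opening: 0.18
grasp_force: 30.0
```

Run:
```python
from h import *
s=read_state();print(s["time_s"],s["position"],s["force"],s["tcp_rot"][2])
D=[]
for i in range(20):
    p,d=capture("scene");D.append(d)
m=np.median(D,0).astype(np.float32);np.save("pics/s7.npy",m);cv2.imwrite("pics/s7f.png",p)
c=calibration("scene")
v,u=np.mgrid[:384,:512];W=cloud(c,np.mean(D,0))
g0=np.array([.5473,.2242,.12])
M=(np.linalg.norm(W-g0,axis=2)<.026);print(M.sum(),u[M].mean(),v[M].mean(),u[M].min(),u[M].max(),v[M].min(),v[M].max())
P=W[M];k=P.mean(0);n=np.linalg.svd(P-k)[2][2];n*=np.sign(n[2]);e=(P-k)@n;P=P[abs(e)<2*e.std()];k=P.mean(0);n=np.linalg.svd(P-k)[2][2];n*=np.sign(n[2])
print(k,n,np.degrees(np.arcsin(n[2])),np.degrees(np.arctan2(n[1],n[0])),((P-k)@n).std())
```

```text
15.2167 [0.44934515 0.23852324 0.0683705 ] [-0.03400179 -0.53717833 -0.73847328] [ 0.04391151 -0.01919898 -0.99885093]
106 295.2169811320755 160.5188679245283 290 301 155 166
[0.54884125 0.22199687 0.12239674] [ 0.5070883  -0.07277281  0.85881638] 59.18394468915643 -8.166819952661628 0.00048183922671541334
```

The averaged depth puts the glass centre within about 4 mm of the focus. The normal is at 59.2° elevation and -8.2° azimuth, against an ideal 60° and -8.7°. The arm is steady, so I'll hold a moment and hand in.

Call:
send_rows(
  plan=[
    [255,0,0,0,0],
    [255,0,0,0,0],
    [255,0,0,0,0],
    [255,0,0,0,0],
    [255,0,0,0,0],
    [255,0,0,0,0],
  ],
)

```text
time_s: 16.72
position: [0.4502, 0.2386, 0.0685]
tcp_rot: [[-0.988, 0.15, -0.045], [0.151, 0.988, -0.012], [0.043, -0.019, -0.999]]
force: [0.5, -0.3, -0.4]
opening: 0.179
grasp_force: 30.0
```

```bash
python3 -c "
from rig import *
s=read_state();print(s['time_s'],s['qvel'],s['grasp_force'])
print(hand_in())"
```

```text
16.7167 [-0.00053685 -0.01560502  0.04330538 -0.07311268  0.0361941   0.02381804] 29.99986938550137
the job is handed in; nothing more can be done
None
```

I handed the job in at 16.7 s with the mirror held steady in mid-air: by my last depth measurement the glass centre was about 4 mm from the focus and its normal about 1° from the ideal direction; hand-in returned no verdict.

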